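Close a tumbling barrel's hatch and hold its locking bar through both lugs

TASK

Close the stone-tumbling barrel: set the flat hatch lid into the frame on top of the barrel and press it down firmly so that it beds level on its seat. Then slide the locking bar, nose first and from either end, through the bronze bush of one lug, over the lid and through the bush of the other lug, until the split-pin hole near its nose is clear beyond the far bush, and finish still holding it there in the gripper, without forcing it against the bushes, so that I can fit the split pin. Do not disturb the stone, the tin or the spanner lying about.

Things in the scene. Friction and masses are not known exactly. Their poses are not given: they have to be found in the camera images.
- barrel: Fixed dark blue-green hexagonal tumbling barrel, 198 mm long along its y, on a base plate 130 x 300 mm. Origin: on the bench under its middle, z up. On top: the hatch frame and, at y +69 and -69 mm, an upright lug with a bronze bush, lug tops 183 mm over the bench. Beyond the lugs nothing stands over 140 mm (end flanges at |y| 92-99 mm, pulley at the -y end 106 mm high).
- seat (a point): Middle of the hatch frame at the level of the seat for the lid's underside, 130 mm above the bench; axes as the barrel's. The frame is 82 mm (x) by 106 mm (y) inside, 3 mm wider than the lid on every side; its 6 mm wide rim rises 4 mm above the seat.
- bore_left (a point): Centre of the bronze bush in the lug at the barrel's +y end: from the seat point 69 mm along +y and 33.5 mm up. Bore 17 mm, through, along the barrel's y axis, 16 mm long (8 mm either way), both mouths flared at 45 degrees to 25 mm; outside 28 mm across.
- bore_right (a point): Centre of the like bush in the other lug, at the barrel's -y end, in line with the first: from the seat point 69 mm along -y and 33.5 mm up.
- lid: Loose flat grey metal hatch lid, 76 mm (x) by 100 mm (y) by 6 mm, with a black block 24 (x) by 50 (y) by 18 mm on its middle to take it by; 0.18-0.29 kg. Origin: centre of the underside, z up; lies flat on the bench. Its y goes along the barrel's y, either way round. Seated, the block's top is 2.5 mm under a centred bar: the bar passes only when the lid is down.
- bar: Loose steel locking bar lying level, 0.16-0.26 kg. Origin: centre line, middle of the flat grip, 7 mm over the bench; x along the shank to the nose, z up. Grip 60 mm (x) by 20 wide (y) by 14 high; stop collar 30 wide, 14 high, x 30-36 mm; round shank 14 mm thick, x 36-231 mm, last 8 mm tapered to 7 mm; 5 mm split-pin hole at x 218 mm. Collar on a bush: nose 41 mm past the far bush.
- bar_tip (a point): End of the bar's nose, on its centre line, 231 mm from the bar's origin.
- spindle: Fixed polishing spindle with a denim cup, 110 mm across, 139 mm high, standing behind the lid and to the left of the barrel; origin at its foot. Keep the gripper clear of it.
- stone: Rough grey stone, about 62 x 64 x 52 mm, on the bench. To be left alone.
- grit_tin: Pale grey round tin, 69 mm across, 92 mm high, behind the barrel. To be left alone.
- wrench: Open-ended spanner, 200 mm long, 8 mm thick, on the bench behind the barrel. To be left alone.

How it is judged:
By the outcome, as a careful person would: the job done as asked, in the order asked, and still so for the second after the job is handed in, while the arm keeps its last pose, push and grip.
It also fails if it takes over 69 s, if anything falls off the work surface, if the arm or the gripper's body presses on something with over 40 N, if the wrist force passes 120 N, or if a joint passes its speed limit or range.

ROBOT

A 6-joint arm with a two-finger parallel gripper is mounted at the origin on a cart in front of the work surface, level with it; the furniture and walls round the work are solid. World frame = base frame: x ahead of the robot, y to its left, z up, the work surface at z = 0. Lengths are in m, angles in rad, forces in N, time in s.
With the tool pointing down it reaches from about 0.325 to 0.85 m from the base axis. Payload 15.5 kg.
Tool frame: the origin (TCP) lies midway between the tips of the shut fingers; the grasp point (between the pads) lies 19 mm behind it; z points along the fingers, y is the line along which they close (so a half turn about z gives the same grasp; the last joint's range is limited). The gripper opens to 91 mm and grips with 3 to 60 N. Pads are 32 mm wide; open, the fingers measure 118 mm over their backs; the gripper's body (76 mm by 178 mm) begins 60 mm behind the grasp point.
Start: joints at [-1.202, 0.494, 1.345, -0, 1.302, -0.096], TCP at [0.28, -0.559, 0.214] pointing down, gripper open.
Joint ranges: [-2.91, 2.91], [-0.82, 2.16], [0.22, 2.67], [-1.22, 4.37], [0.12, 2.79], [-3.08, 3.08]. Speed limits (rad/s): [1.89, 1.89, 2.57, 3.01, 3.01, 3.01].

INTERFACE

Orientations are given as a unit quaternion [x, y, z, w].
In Python, from cell import telemetry, snapshot, get_calibration, finish_job gives the robot as it stands.
- The arm moves only by the tool move_arm, never from a script. Its argument "deltas" is a list of rows, each an object of numbers: "x", "y", "z": the shift along the tool's x, y, z in m; "rx", "ry", "rz": the turn, a rotation vector about the tool's x, y, z in rad; "gripper": the opening, from -1 (shut) to 1 (fully open), so that 0 is half open. In form: [{"x": .., "y": .., "z": .., "rx": .., "ry": .., "rz": .., "gripper": ..}, ...]. A call has 1 to 20 rows; each row is the pose to reach, as a shift and turn from the pose commanded when the call began, along the tool's axes at that moment; what a row does not reach only later rows make up. A row lasts 1/12 s, in which the tool goes at most 41.7 mm and 7.16 degrees, less where a joint would pass 70% of its speed; a pose out of reach is approached as far as the arm can. A call with a gripper value outside its range is refused whole. The fingers move at their own pace and stop on an object; the grip force is fixed at half the most. Time passes only in rows, so rows that repeat a pose let the fingers close. It gives the time, the measured TCP pose, the force, the opening and the grip force at its end, in the units of the state.
- telemetry.sense(): the state, without advancing time (a new reading comes with each control period).
- snapshot(name): name is "scene" or "top" or "wrist"; returns (picture, depth): 400x640x3 uint8, blue, green, red; 400x640 float32, m along the optical axis (not along the pixel's ray), 0 where there is no reading.
- get_calibration(name): a dict with "camera_matrix" (3x3 intrinsics, pixels), "dist" ([k1, k2, p1, p2, k3] as OpenCV has them; the pictures are not rectified), "R" (3x3) and "t" (3): a world point X has camera coordinates R X + t; the wrist camera has in their place "T_tool_cam" (4x4, takes a point from camera to tool coordinates, whose origin is the TCP and whose axes are the flange's). Camera axes: x right, y down, z forward; pixel columns grow to the right and rows downward; lengths in m; the calibration is good to about 2 mm. A picture is of the moment at which its call begins: read the wrist's pose just before it. get_calibration takes no time and is no camera call.
- finish_job(): hands the job in; it is judged then, once.
The state is a dict: "time_s": time; "joint_pos": joint angles; "qd": joint speeds; "tau": joint torques, N m; "eef_pos": TCP position; "ee_rot": TCP orientation; "ft_force": force on the tool from outside, world axes, zero at the start; "wrist_torque": the same for the moment, N m; "gripper_width": finger opening in m; "grip_force": force on a finger pad.
Only numpy, scipy, OpenCV 4.12 (cv2) and the standard library are available. Lean on these libraries where they do the work, as an engineer would, in place of code of your own. Each camera call takes 0.05 s, during which the arm holds its last target. There are 200 camera calls.

## Working session

There is one attempt and no reset: what is moved stays moved. The work goes in short steps, Python scripts to look and compute and a tool call to move; the robot and the scene stay as the last step left them, time stands still between calls to the robot, and variables do not carry over. Pictures are saved under pics/ and viewed, at most 13 in all, crops included, and the job is handed in when it is done.

Besides the shell and the picture viewer there is one more tool, called after "Emit:" as name(argument=value, ...) on one line, values as JSON. move_arm: Moves the arm, as the interface text tells. Its arguments: {"type":"object","properties":{"deltas":{"type":"array","items":{"type":"object","properties":{"x":{"type":"number"},"y":{"type":"number"},"z":{"type":"number"},"rx":{"type":"number"},"ry":{"type":"number"},"rz":{"type":"number"},"gripper":{"type":"number"}}}}},"required":["deltas"]}

```bash
mkdir -p pics; ls; python3 - <<'E'
from cell import *
import cv2,numpy as np
for n in("scene","top"):
    p,d=snapshot(n); cv2.imwrite(f"pics/{n}0.png",p); np.savez(f"{n}0.npz",p=p,d=d)
    c=get_calibration(n); print(n,np.round(c["camera_matrix"],1).tolist(),np.round(c["dist"],3),np.round(-np.array(c["R"]).T@np.array(c["t"]),3)); print(np.round(c["R"],3).tolist())
print(get_calibration("wrist")); s=telemetry.sense(); print(s)
E
```

```text
pics
scene [[518.8, 0.0, 316.3], [0.0, 518.8, 211.9], [0.0, 0.0, 1.0]] [-0.16  0.    0.    0.    0.  ] [-0.264  0.773  0.8  ]
[[-0.627, -0.779, 0.019], [-0.408, 0.308, -0.859], [0.663, -0.547, -0.511]]
top [[471.6, 0.0, 318.2], [0.0, 471.6, 201.2], [0.0, 0.0, 1.0]] [-0.063  0.     0.     0.     0.   ] [0.484 0.037 1.539]
[[0.006, -1.0, 0.005], [-0.997, -0.006, -0.081], [0.081, -0.004, -0.997]]
{'camera_matrix': array([[280.18116472,   0.        , 319.33974368],
       [  0.        , 280.18116472, 197.15432153],
       [  0.        ,   0.        ,   1.        ]]), 'dist': array([-0.01301213,  0.        ,  0.        ,  0.        ,  0.        ]), 'T_tool_cam': array([[ 1.20576977e-03, -9.68493747e-01, -2.49034954e-01,
         6.90043952e-02],
       [ 9.99998702e-01,  9.01556186e-04,  1.33562244e-03,
         9.15680078e-04],
       [-1.06902297e-03, -2.49036241e-01,  9.68493576e-01,
        -1.71053859e-01],
       [ 0.00000000e+00,  0.00000000e+00,  0.00000000e+00,
         1.00000000e+00]])}
{'time_s': 0.1, 'joint_pos': array([-1.20149222e+00,  4.94131407e-01,  1.34607734e+00, -3.28789092e-05,
        1.30251536e+00, -9.54879114e-02]), 'qd': array([ 0.00060154, -0.00305937, -0.00205185,  0.0017354 , -0.00106165,
       -0.00038855]), 'tau': array([ 1.30897191e-03, -8.80241060e+01, -3.82540119e+01,  7.06820888e-02,
        4.83085506e-02,  1.71923028e-05]), 'eef_pos': array([ 0.28001898, -0.5583646 ,  0.21338869]), 'ee_rot': array([ 9.73116203e-01,  2.30313991e-01, -9.29118567e-05, -5.58272958e-04]), 'ft_force': array([ 0.29329842, -0.74002057, -0.51374437]), 'wrist_torque': array([ 0.00169516, -0.04222832,  0.02041244]), 'grip_force': 0.0, 'gripper_width': 0.09141620902712061}
```

View pics/top0.png

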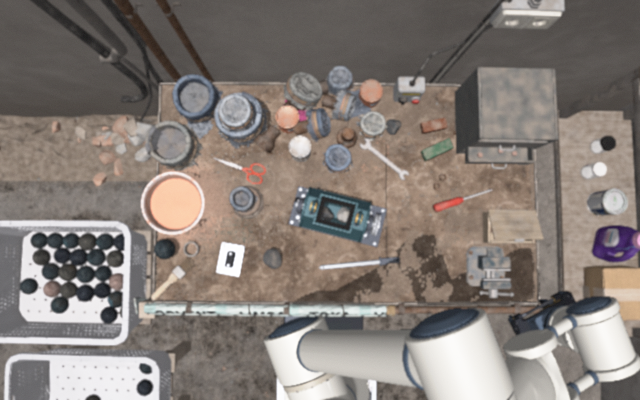

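View pics/scene0.png

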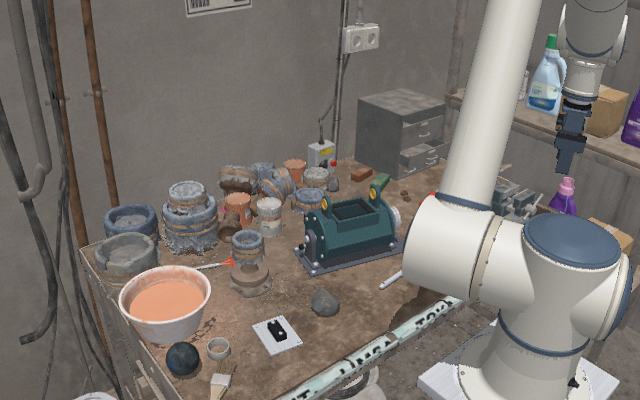

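```bash
cat > h.py <<'E'
import cv2,numpy as np
from cell import *
from scipy.spatial.transform import Rotation as Ro
def cast(c,px,z,R=None,t=None):
    """pixels -> world points on plane z"""
    R=np.array(c["R"]) if R is None else R; t=np.array(c["t"]) if t is None else t
    u=cv2.undistortPoints(np.float64(px).reshape(-1,1,2),c["camera_matrix"],c["dist"]).reshape(-1,2)
    d=np.c_[u,np.ones(len(u))]@R; o=-R.T@t
    return o+d*((z-o[2])/d[:,2])[:,None]
def wristRt(s):
    c=get_calibration("wrist"); T=np.eye(4); T[:3,:3]=Ro.from_quat(s["ee_rot"]).as_matrix(); T[:3,3]=s["eef_pos"]
    M=np.linalg.inv(T@c["T_tool_cam"]); return M[:3,:3],M[:3,3]
def cloud(c,d,R=None,t=None):
    R=np.array(c["R"]) if R is None else R; t=np.array(c["t"]) if t is None else t
    v,u=np.nonzero(d>0); z=d[v,u]
    n=cv2.undistortPoints(np.float64(np.c_[u,v]).reshape(-1,1,2),c["camera_matrix"],c["dist"]).reshape(-1,2)
    P=(np.c_[n,np.ones(len(n))]*z[:,None]-t)@R
    W=np.full(d.shape+(3,),np.nan); W[v,u]=P; return W
E
python3 - <<'E'
from h import *
f=np.load("top0.npz");p,d=f["p"],f["d"];c=get_calibration("top")
cv2.imwrite("pics/topc.png",cv2.resize(p[175:295,190:410],None,fx=3.6,fy=3.6,interpolation=cv2.INTER_CUBIC)[:, :800])
W=cloud(c,d)
for u,v in((230,258),(222,270),(250,280),(360,264),(392,263),(300,280),(378,214),(296,200),(337,214)): print(u,v,np.round(W[v,u],3))
hsv=cv2.cvtColor(p,cv2.COLOR_BGR2HSV)
for nm,roi in(("lid",(205,235,255,285)),("bar",(310,250,405,280))):
    x0,y0,x1,y1=roi;h=hsv[y0:y1,x0:x1].astype(int)
    print(nm,np.unique((h[...,1]<45)&(h[...,2]>120),return_counts=True))
    m=((h[...,1]<45)&(h[...,2]>120)).astype(np.uint8)
    k=max(cv2.findContours(m,0,2)[0],key=cv2.contourArea); r=cv2.minAreaRect(k); b=cv2.boxPoints(r)+[x0,y0]
    print(np.round(b,1).tolist(),np.round(cast(c,b,.006 if nm=="lid" else .007),4).tolist())
E
```

```text
230 258 [0.423 0.31  0.027]
222 270 [0.383 0.34  0.005]
250 280 [ 0.351  0.249 -0.   ]
360 264 [ 0.406 -0.106  0.014]
392 263 [ 0.409 -0.209  0.012]
300 280 [0.353 0.087 0.   ]
378 214 [ 0.568 -0.165  0.007]
296 200 [0.608 0.1   0.053]
337 214 [ 0.565 -0.03   0.04 ]
lid (array([False,  True]), array([1698,  802]))
[[214.3, 273.3], [220.4, 239.9], [245.7, 244.5], [239.6, 277.9]] [[0.3722, 0.3643, 0.006], [0.4802, 0.3467, 0.006], [0.466, 0.2639, 0.006], [0.3582, 0.2818, 0.006]]
bar (array([False,  True]), array([2428,  422]))
[[317.7, 264.5], [391.9, 256.5], [392.6, 263.0], [318.4, 271.0]] [[0.4033, 0.0301, 0.007], [0.43, -0.2102, 0.007], [0.4091, -0.2124, 0.007], [0.3825, 0.0277, 0.007]]
```

View pics/topc.png

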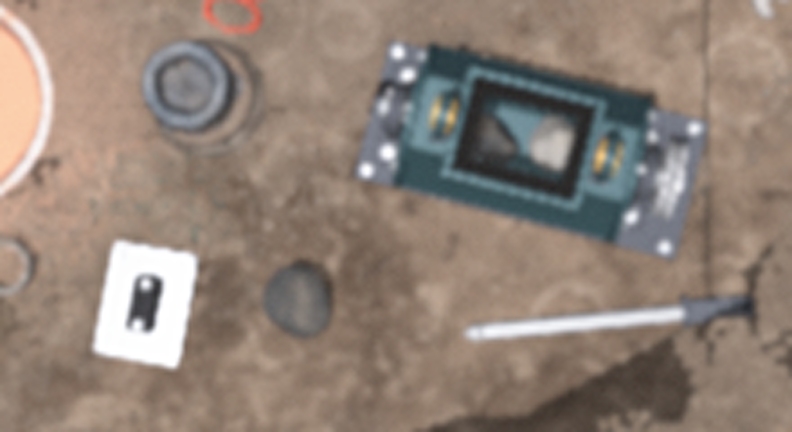

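```bash
cat >> h.py <<'E'
def plan(xyz,yaw_y,s=None):
    """print delta in tool axes from current pose to tool-down pose, tool y at world angle yaw_y (deg)"""
    s=s or telemetry.sense(); R=Ro.from_quat(s["ee_rot"]).as_matrix()
    a=np.deg2rad(yaw_y); y=np.array([np.cos(a),np.sin(a),0]); z=np.array([0,0,-1.]); G=np.c_[np.cross(y,z),y,z]
    print("d",np.round(R.T@(np.array(xyz)-s["eef_pos"]),4),"r",np.round(Ro.from_matrix(R.T@G).as_rotvec(),4),"t",round(s["time_s"],2))
def grab(tag):
    s=telemetry.sense(); p,d=snapshot("wrist"); cv2.imwrite(f"pics/{tag}.png",p)
    R,t=wristRt(s); np.savez(f"{tag}.npz",p=p,d=d,R=R,t=t); return s,p,d,R,t
E
python3 -c "
from h import *
plan([.585,-.03,.27],-14.7)"
```

```text
d [ 0.5095 -0.3357 -0.0562] r [-1.000e-03 -6.000e-04 -8.494e-01] t 0.1
```

Emit:
move_arm(deltas=[{"x": 0.51,"y": -0.336,"z": -0.056,"rz": -0.85,"gripper": 1},{"x": 0.51,"y": -0.336,"z": -0.056,"rz": -0.85,"gripper": 1},{"x": 0.51,"y": -0.336,"z": -0.056,"rz": -0.85,"gripper": 1},{"x": 0.51,"y": -0.336,"z": -0.056,"rz": -0.85,"gripper": 1},{"x": 0.51,"y": -0.336,"z": -0.056,"rz": -0.85,"gripper": 1},{"x": 0.51,"y": -0.336,"z": -0.056,"rz": -0.85,"gripper": 1},{"x": 0.51,"y": -0.336,"z": -0.056,"rz": -0.85,"gripper": 1},{"x": 0.51,"y": -0.336,"z": -0.056,"rz": -0.85,"gripper": 1},{"x": 0.51,"y": -0.336,"z": -0.056,"rz": -0.85,"gripper": 1},{"x": 0.51,"y": -0.336,"z": -0.056,"rz": -0.85,"gripper": 1},{"x": 0.51,"y": -0.336,"z": -0.056,"rz": -0.85,"gripper": 1},{"x": 0.51,"y": -0.336,"z": -0.056,"rz": -0.85,"gripper": 1},{"x": 0.51,"y": -0.336,"z": -0.056,"rz": -0.85,"gripper": 1},{"x": 0.51,"y": -0.336,"z": -0.056,"rz": -0.85,"gripper": 1},{"x": 0.51,"y": -0.336,"z": -0.056,"rz": -0.85,"gripper": 1},{"x": 0.51,"y": -0.336,"z": -0.056,"rz": -0.85,"gripper": 1},{"x": 0.51,"y": -0.336,"z": -0.056,"rz": -0.85,"gripper": 1},{"x": 0.51,"y": -0.336,"z": -0.056,"rz": -0.85,"gripper": 1},{"x": 0.51,"y": -0.336,"z": -0.056,"rz": -0.85,"gripper": 1},{"x": 0.51,"y": -0.336,"z": -0.056,"rz": -0.85,"gripper": 1}])

```text
schema error: expected keys x, y, z, rx, ry, rz, gripper
```

```bash
python3 -c "
from h import *
s,p,d,R,t=grab('w1'); print(s['time_s'],s['eef_pos'],s['ee_rot'],s['ft_force'],s['joint_pos'])"
```

```text
0.1 [ 0.28001898 -0.5583646   0.21338869] [ 9.73116203e-01  2.30313991e-01 -9.29118567e-05 -5.58272958e-04] [ 0.29329842 -0.74002057 -0.51374437] [-1.20149222e+00  4.94131407e-01  1.34607734e+00 -3.28789092e-05
  1.30251536e+00 -9.54879114e-02]
```

View pics/w1.png

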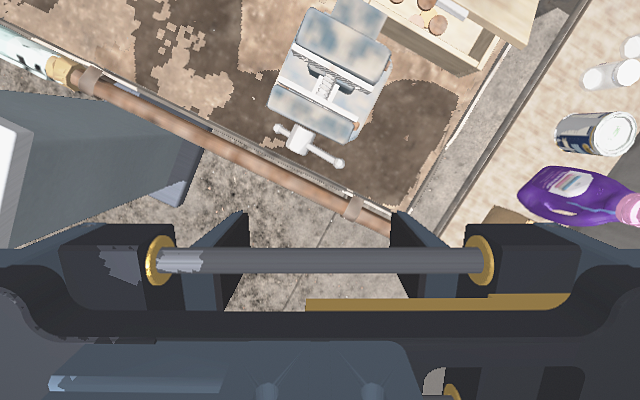

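```bash
python3 -c "
from h import *
plan([.562,-.117,.26],-14.7)"
```

```text
d [ 0.4499 -0.2682 -0.0462] r [-8.000e-04 -5.000e-04 -8.494e-01] t 0.15
```

Emit:
move_arm(deltas=[{"x": 0.45,"y": -0.268,"z": -0.046,"rx": 0,"ry": 0,"rz": -0.85,"gripper": 1},{"x": 0.45,"y": -0.268,"z": -0.046,"rx": 0,"ry": 0,"rz": -0.85,"gripper": 1},{"x": 0.45,"y": -0.268,"z": -0.046,"rx": 0,"ry": 0,"rz": -0.85,"gripper": 1},{"x": 0.45,"y": -0.268,"z": -0.046,"rx": 0,"ry": 0,"rz": -0.85,"gripper": 1},{"x": 0.45,"y": -0.268,"z": -0.046,"rx": 0,"ry": 0,"rz": -0.85,"gripper": 1},{"x": 0.45,"y": -0.268,"z": -0.046,"rx": 0,"ry": 0,"rz": -0.85,"gripper": 1},{"x": 0.45,"y": -0.268,"z": -0.046,"rx": 0,"ry": 0,"rz": -0.85,"gripper": 1},{"x": 0.45,"y": -0.268,"z": -0.046,"rx": 0,"ry": 0,"rz": -0.85,"gripper": 1},{"x": 0.45,"y": -0.268,"z": -0.046,"rx": 0,"ry": 0,"rz": -0.85,"gripper": 1},{"x": 0.45,"y": -0.268,"z": -0.046,"rx": 0,"ry": 0,"rz": -0.85,"gripper": 1},{"x": 0.45,"y": -0.268,"z": -0.046,"rx": 0,"ry": 0,"rz": -0.85,"gripper": 1},{"x": 0.45,"y": -0.268,"z": -0.046,"rx": 0,"ry": 0,"rz": -0.85,"gripper": 1},{"x": 0.45,"y": -0.268,"z": -0.046,"rx": 0,"ry": 0,"rz": -0.85,"gripper": 1},{"x": 0.45,"y": -0.268,"z": -0.046,"rx": 0,"ry": 0,"rz": -0.85,"gripper": 1},{"x": 0.45,"y": -0.268,"z": -0.046,"rx": 0,"ry": 0,"rz": -0.85,"gripper": 1},{"x": 0.45,"y": -0.268,"z": -0.046,"rx": 0,"ry": 0,"rz": -0.85,"gripper": 1},{"x": 0.45,"y": -0.268,"z": -0.046,"rx": 0,"ry": 0,"rz": -0.85,"gripper": 1},{"x": 0.45,"y": -0.268,"z": -0.046,"rx": 0,"ry": 0,"rz": -0.85,"gripper": 1}])

```text
time_s: 1.65
eef_pos: [0.5617, -0.1184, 0.2598]
ee_rot: [0.792, 0.61, -0.0, -0.0]
ft_force: [0.3, 0.6, 0.9]
gripper_width: 0.0911
grip_force: 0.0
```

```bash
python3 -c "
from h import *
s,p,d,R,t=grab('w2'); print(s['time_s'],s['eef_pos'],s['ee_rot'],s['ft_force'],s['joint_pos'])"
```

```text
1.65 [ 0.56172507 -0.11839698  0.25979211] [ 7.92028630e-01  6.10483912e-01 -1.60384814e-04 -1.28783066e-04] [0.32702642 0.63876358 0.86819511] [-3.11668252e-01  3.80016894e-01  1.40913014e+00 -1.21209953e-04
  1.35283961e+00 -5.41885747e-02]
```

View pics/w2.png

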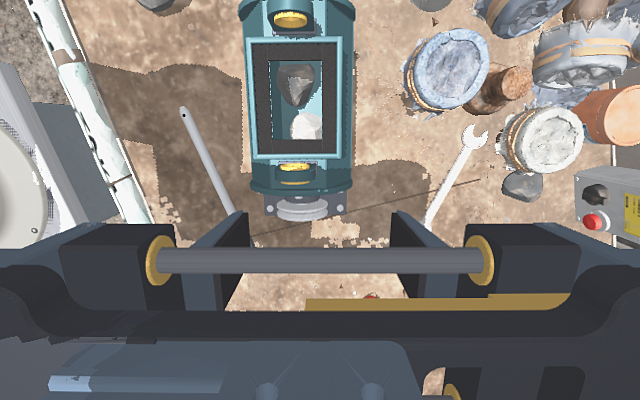

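```bash
python3 - <<'E'
from h import *
f=np.load("w2.npz");p,d,R,t=f["p"],f["d"],f["R"],f["t"];c=get_calibration("wrist")
W=cloud(c,d,R,t)
roi=np.zeros(d.shape,bool);roi[20:195,230:370]=1
# rim via depth
m=roi&(np.abs(W[...,2]-.134)<.003)
print("rim z",np.median(W[m][:,2]),m.sum())
hsv=cv2.cvtColor(p,cv2.COLOR_BGR2HSV)
print(hsv[60:62,244:256].tolist()[0], hsv[100,246:268].tolist())
k=(m).astype(np.uint8); n,l,st,_=cv2.connectedComponentsWithStats(k); i=1+np.argmax(st[1:,4]); k=(l==i).astype(np.uint8)
def rep(nm,cnt,z):
    w=cast(c,cnt.reshape(-1,2).astype(float),z,R,t)[:,:2]
    r=cv2.minAreaRect(w.astype(np.float32)*1000); print(nm,np.round(r[0],1),np.round(r[1],1),round(r[2],2))
cs,h=cv2.findContours(k,cv2.RETR_CCOMP,cv2.CHAIN_APPROX_NONE)
for q,hh in zip(cs,h[0]):
    if cv2.contourArea(q)>1500: rep("outer" if hh[3]<0 else "inner",q,.134)
# bronze
y=((hsv[...,0]>12)&(hsv[...,0]<32)&(hsv[...,1]>120)&(hsv[...,2]>90)&roi_ if False else (hsv[...,0]>12)&(hsv[...,0]<35)&(hsv[...,1]>130)&(hsv[...,2]>90))
y[195:]=0; y[:,:230]=0; y[:,370:]=0
n,l,st,ce=cv2.connectedComponentsWithStats(y.astype(np.uint8))
for i in range(1,n):
    if st[i,4]>15:
        P=W[l==i]; print("bush",st[i],np.round(ce[i],1),np.round(np.nanmin(P,0),4),np.round(np.nanmax(P,0),4),np.round(cast(c,ce[i],.17,R,t),4))
# bench level, bar nose
b=W[150:200,150:190,2]; print("bench",np.nanmedian(b))
E
```

```text
rim z 0.13372718678379286 3614
[[92, 28, 164], [96, 91, 138], [95, 93, 104], [97, 73, 200], [96, 66, 221], [95, 60, 225], [95, 49, 246], [97, 77, 189], [96, 87, 91], [72, 18, 72], [170, 10, 74], [0, 3, 74]] [[14, 77, 243], [98, 110, 165], [96, 97, 121], [97, 93, 153], [96, 70, 225], [96, 67, 222], [93, 58, 224], [95, 68, 233], [96, 91, 135], [101, 47, 60], [0, 13, 80], [0, 0, 76], [20, 10, 76], [10, 10, 79], [0, 0, 76], [0, 3, 74], [0, 13, 76], [170, 10, 75], [30, 3, 75], [165, 14, 75], [45, 7, 77], [0, 0, 75]]
outer [561.7 -22.7] [117.8  94.2] 75.45
inner [562.  -22.7] [108.   83.6] 75.81
bush [274  12  33  16 334] [290.4  20.4] [0.5639 0.0328 0.1504] [0.5906 0.044  0.1785] [[0.5774 0.0356 0.17  ]]
bush [293 163  16   7  53] [302.4 166.8] [ 0.5463 -0.0874  0.1283] [ 0.5595 -0.0828  0.1781] [[ 0.5543 -0.0848  0.17  ]]
bush [281 164  10   6  28] [284.9 165.4] [ 0.5316 -0.0824  0.1332] [ 0.5415 -0.0789  0.1727] [[ 0.5389 -0.0793  0.17  ]]
bush [284 182  24   2  25] [295.8 182.8] [ 0.5339 -0.0997  0.1708] [ 0.5548 -0.0947  0.1788] [[ 0.5442 -0.0979  0.17  ]]
bench 0.0007219984165764019
```

```bash
python3 -c "
from h import *
plan([.508,.30,.23],80.7)"
```

```text
d [ 0.3908 -0.1586  0.0299] r [-2.0000e-04 -1.0000e-04 -1.6659e+00] t 1.7
```

Emit:
move_arm(deltas=[{"x": 0.39,"y": -0.159,"z": 0.03,"rx": 0,"ry": 0,"rz": -1.666,"gripper": 1},{"x": 0.39,"y": -0.159,"z": 0.03,"rx": 0,"ry": 0,"rz": -1.666,"gripper": 1},{"x": 0.39,"y": -0.159,"z": 0.03,"rx": 0,"ry": 0,"rz": -1.666,"gripper": 1},{"x": 0.39,"y": -0.159,"z": 0.03,"rx": 0,"ry": 0,"rz": -1.666,"gripper": 1},{"x": 0.39,"y": -0.159,"z": 0.03,"rx": 0,"ry": 0,"rz": -1.666,"gripper": 1},{"x": 0.39,"y": -0.159,"z": 0.03,"rx": 0,"ry": 0,"rz": -1.666,"gripper": 1},{"x": 0.39,"y": -0.159,"z": 0.03,"rx": 0,"ry": 0,"rz": -1.666,"gripper": 1},{"x": 0.39,"y": -0.159,"z": 0.03,"rx": 0,"ry": 0,"rz": -1.666,"gripper": 1},{"x": 0.39,"y": -0.159,"z": 0.03,"rx": 0,"ry": 0,"rz": -1.666,"gripper": 1},{"x": 0.39,"y": -0.159,"z": 0.03,"rx": 0,"ry": 0,"rz": -1.666,"gripper": 1},{"x": 0.39,"y": -0.159,"z": 0.03,"rx": 0,"ry": 0,"rz": -1.666,"gripper": 1},{"x": 0.39,"y": -0.159,"z": 0.03,"rx": 0,"ry": 0,"rz": -1.666,"gripper": 1},{"x": 0.39,"y": -0.159,"z": 0.03,"rx": 0,"ry": 0,"rz": -1.666,"gripper": 1},{"x": 0.39,"y": -0.159,"z": 0.03,"rx": 0,"ry": 0,"rz": -1.666,"gripper": 1},{"x": 0.39,"y": -0.159,"z": 0.03,"rx": 0,"ry": 0,"rz": -1.666,"gripper": 1},{"x": 0.39,"y": -0.159,"z": 0.03,"rx": 0,"ry": 0,"rz": -1.666,"gripper": 1},{"x": 0.39,"y": -0.159,"z": 0.03,"rx": 0,"ry": 0,"rz": -1.666,"gripper": 1},{"x": 0.39,"y": -0.159,"z": 0.03,"rx": 0,"ry": 0,"rz": -1.666,"gripper": 1}])

```text
time_s: 3.2
eef_pos: [0.5073, 0.2998, 0.23]
ee_rot: [0.081, 0.997, 0.0, 0.0]
ft_force: [0.5, 0.4, 0.1]
gripper_width: 0.0912
grip_force: 0.0
```

```bash
python3 - <<'E'
from h import *
s,p,d,R,t=grab('w3'); c=get_calibration("wrist"); print(s['eef_pos'],s['ee_rot'])
W=cloud(c,d,R,t)
near=(np.hypot(W[...,0]-.419,W[...,1]-.314)<.09)
hsv=cv2.cvtColor(p,cv2.COLOR_BGR2HSV)
def rep(nm,m,z):
    n,l,st,_=cv2.connectedComponentsWithStats(m.astype(np.uint8)); i=1+np.argmax(st[1:,4])
    q=max(cv2.findContours((l==i).astype(np.uint8),0,1)[0],key=cv2.contourArea)
    r=cv2.minAreaRect((cast(c,q.reshape(-1,2),z,R,t)[:,:2]*1000).astype(np.float32)); print(nm,st[i],np.round(r[0],1),np.round(r[1],1),round(r[2],2))
m=near&(hsv[...,1]<40)&(hsv[...,2]>140); rep("lid colour",m,.006)
rep("lid depth",near&(W[...,2]>.003)&(W[...,2]<.03),.006)
rep("block depth",near&(W[...,2]>.018)&(W[...,2]<.03),.024)
rep("block colour",near&(W[...,2]>.018)&(W[...,2]<.03)&(hsv[...,2]<90),.024)
E
```

```text
[0.50733694 0.29982262 0.22995533] [8.13148895e-02 9.96688461e-01 7.20414982e-06 6.12164102e-07]
lid colour [ 290   70   59   78 3659] [417.6 311.9] [76.5 99.9] 80.34
lid depth [ 289   68   62   83 4409] [419.1 311.5] [ 84.  105.2] 82.84
block depth [310  89  19  41 766] [418.2 312.2] [23.5 49.3] 80.73
block colour [310  89  18  40 420] [417.4 311.7] [22.2 48.1] 80.73
```

View pics/w3.png

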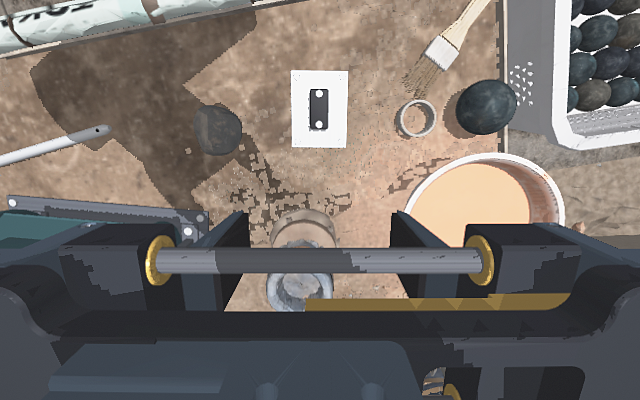

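```bash
python3 -c "
from h import *
plan([.4177,.312,.008],80.6)"
```

```text
d [ 0.0905 -0.0026  0.222 ] r [0.0001 0.0001 0.0017] t 3.25
```

Emit:
move_arm(deltas=[{"x": 0.04,"y": -0.001,"z": 0.0,"rx": 0,"ry": 0,"rz": 0,"gripper": 1},{"x": 0.08,"y": -0.002,"z": 0.01,"rx": 0,"ry": 0,"rz": 0,"gripper": 0.5},{"x": 0.0905,"y": -0.0026,"z": 0.04,"rx": 0,"ry": 0,"rz": 0,"gripper": 0.2},{"x": 0.0905,"y": -0.0026,"z": 0.075,"rx": 0,"ry": 0,"rz": 0,"gripper": 0.2},{"x": 0.0905,"y": -0.0026,"z": 0.11,"rx": 0,"ry": 0,"rz": 0,"gripper": 0.2},{"x": 0.0905,"y": -0.0026,"z": 0.145,"rx": 0,"ry": 0,"rz": 0,"gripper": 0.2},{"x": 0.0905,"y": -0.0026,"z": 0.175,"rx": 0,"ry": 0,"rz": 0,"gripper": 0.2},{"x": 0.0905,"y": -0.0026,"z": 0.195,"rx": 0,"ry": 0,"rz": 0,"gripper": 0.2},{"x": 0.0905,"y": -0.0026,"z": 0.21,"rx": 0,"ry": 0,"rz": 0,"gripper": 0.2},{"x": 0.0905,"y": -0.0026,"z": 0.217,"rx": 0,"ry": 0,"rz": 0,"gripper": 0.2},{"x": 0.0905,"y": -0.0026,"z": 0.2205,"rx": 0,"ry": 0,"rz": 0,"gripper": 0.2},{"x": 0.0905,"y": -0.0026,"z": 0.2205,"rx": 0,"ry": 0,"rz": 0,"gripper": 0.2},{"x": 0.0905,"y": -0.0026,"z": 0.2205,"rx": 0,"ry": 0,"rz": 0,"gripper": 0.2}])

```text
time_s: 4.33
eef_pos: [0.4179, 0.3123, 0.0101]
ee_rot: [0.08, 0.997, 0.0, 0.0]
ft_force: [0.4, -0.4, -0.4]
gripper_width: 0.0549
grip_force: 0.0
```

```bash
python3 - <<'E'
from h import *
s,p,d,R,t=grab('w4'); print(s['eef_pos'],s['ee_rot'],s['ft_force'],s['gripper_width'])
cv2.imwrite("pics/w4c.png",cv2.resize(p[60:340,150:490],None,fx=2,fy=2))
E
```

```text
[0.41790251 0.31228623 0.01014627] [8.04035830e-02 9.96762268e-01 2.79142244e-04 4.08618306e-04] [ 0.37943644 -0.36079139 -0.44613874] 0.05494544610785488
```

View pics/w4c.png

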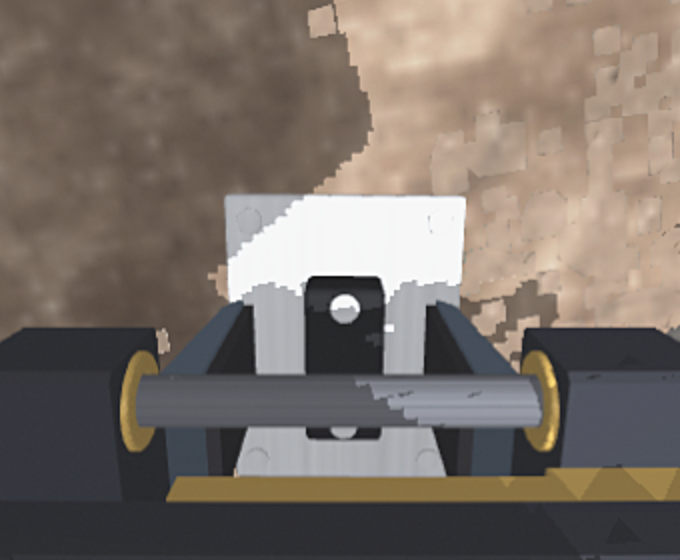

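Emit:
move_arm(deltas=[{"x": 0,"y": 0,"z": 0.002,"rx": 0,"ry": 0,"rz": 0,"gripper": 0},{"x": 0,"y": 0,"z": 0.002,"rx": 0,"ry": 0,"rz": 0,"gripper": -0.5},{"x": 0,"y": 0,"z": 0.002,"rx": 0,"ry": 0,"rz": 0,"gripper": -1},{"x": 0,"y": 0,"z": 0.002,"rx": 0,"ry": 0,"rz": 0,"gripper": -1},{"x": 0,"y": 0,"z": 0.002,"rx": 0,"ry": 0,"rz": 0,"gripper": -1},{"x": 0,"y": 0,"z": 0.002,"rx": 0,"ry": 0,"rz": 0,"gripper": -1},{"x": 0,"y": 0,"z": 0.002,"rx": 0,"ry": 0,"rz": 0,"gripper": -1},{"x": 0,"y": 0,"z": 0.002,"rx": 0,"ry": 0,"rz": 0,"gripper": -1},{"x": 0,"y": 0,"z": -0.005,"rx": 0,"ry": 0,"rz": 0,"gripper": -1},{"x": 0,"y": 0,"z": -0.03,"rx": 0,"ry": 0,"rz": 0,"gripper": -1},{"x": 0,"y": 0,"z": -0.06,"rx": 0,"ry": 0,"rz": 0,"gripper": -1},{"x": 0,"y": 0,"z": -0.09,"rx": 0,"ry": 0,"rz": 0,"gripper": -1},{"x": 0,"y": 0,"z": -0.12,"rx": 0,"ry": 0,"rz": 0,"gripper": -1},{"x": 0,"y": 0,"z": -0.15,"rx": 0,"ry": 0,"rz": 0,"gripper": -1},{"x": 0,"y": 0,"z": -0.18,"rx": 0,"ry": 0,"rz": 0,"gripper": -1},{"x": 0,"y": 0,"z": -0.21,"rx": 0,"ry": 0,"rz": 0,"gripper": -1},{"x": 0,"y": 0,"z": -0.225,"rx": 0,"ry": 0,"rz": 0,"gripper": -1},{"x": 0,"y": 0,"z": -0.225,"rx": 0,"ry": 0,"rz": 0,"gripper": -1}])

```text
time_s: 5.88
eef_pos: [0.4186, 0.3127, 0.2381]
ee_rot: [0.08, 0.997, 0.002, 0.002]
ft_force: [0.5, -0.3, -1.9]
gripper_width: 0.0239
grip_force: 30.0
```

```bash
cat >> h.py <<'E'
def lidview(tag):
    s,p,d,R,t=grab(tag); c=get_calibration("wrist"); W=cloud(c,d,R,t)
    T=Ro.from_quat(s["ee_rot"]).as_matrix(); L=(W-s["eef_pos"])@T   # tool coords
    hsv=cv2.cvtColor(p,cv2.COLOR_BGR2HSV)
    m=(np.abs(L[...,2]-.002)<.006)&(L[...,0]>.02)&(np.abs(L[...,0])<.08)&(np.abs(L[...,1])<.06)&(hsv[...,1]<60)&(hsv[...,2]>70)
    P=L[m]; k=P[P[:,0]>P[:,0].max()-.025]
    A=np.c_[P[:,:2],np.ones(len(P))]; fit=np.linalg.lstsq(A,P[:,2],rcond=None)[0]
    print(len(P),"x max",np.percentile(P[:,0],99.5),"y",np.percentile(k[:,1],[.5,99.5]),"plane",np.round(fit,4))
    r=cv2.minAreaRect((P[:,:2]*1000).astype(np.float32)); print(r); print(s["eef_pos"],s["gripper_width"],s["grip_force"],s["ft_force"])
E
python3 - <<'E'
from h import *
lidview("w5"); s=telemetry.sense()
e=np.array(s["eef_pos"]); plan([.5618,-.0227,.20],-14.5)
E
```

```text
5390 x max 0.04942184068748041 y [-0.03854143  0.03619253] plane [0.0007 0.0026 0.0012]
((34.806583404541016, -1.2846908569335938), (76.16322326660156, 29.593473434448242), 89.98727416992188)
[0.41858997 0.31271179 0.23807828] 0.02385691837047293 29.99959498643875 [ 0.5344786  -0.34865808 -1.92186746]
d [-0.1956 -0.3077  0.0358] r [3.1000e-03 2.0000e-04 1.6631e+00] t 5.93
```

Emit:
move_arm(deltas=[{"x": -0.01,"y": -0.015,"z": 0,"rx": 0.003,"ry": 0,"rz": 0.1,"gripper": -1},{"x": -0.03,"y": -0.04,"z": 0,"rx": 0.003,"ry": 0,"rz": 0.2,"gripper": -1},{"x": -0.05,"y": -0.07,"z": 0,"rx": 0.003,"ry": 0,"rz": 0.32,"gripper": -1},{"x": -0.07,"y": -0.1,"z": 0,"rx": 0.003,"ry": 0,"rz": 0.44,"gripper": -1},{"x": -0.09,"y": -0.13,"z": 0,"rx": 0.003,"ry": 0,"rz": 0.56,"gripper": -1},{"x": -0.11,"y": -0.16,"z": 0,"rx": 0.003,"ry": 0,"rz": 0.68,"gripper": -1},{"x": -0.125,"y": -0.185,"z": 0,"rx": 0.003,"ry": 0,"rz": 0.8,"gripper": -1},{"x": -0.14,"y": -0.21,"z": 0,"rx": 0.003,"ry": 0,"rz": 0.92,"gripper": -1},{"x": -0.155,"y": -0.235,"z": 0,"rx": 0.003,"ry": 0,"rz": 1.04,"gripper": -1},{"x": -0.17,"y": -0.26,"z": 0,"rx": 0.003,"ry": 0,"rz": 1.16,"gripper": -1},{"x": -0.18,"y": -0.28,"z": 0,"rx": 0.003,"ry": 0,"rz": 1.28,"gripper": -1},{"x": -0.19,"y": -0.295,"z": 0,"rx": 0.003,"ry": 0,"rz": 1.4,"gripper": -1},{"x": -0.196,"y": -0.304,"z": 0.01,"rx": 0.003,"ry": 0,"rz": 1.52,"gripper": -1},{"x": -0.1965,"y": -0.307,"z": 0.02,"rx": 0.003,"ry": 0,"rz": 1.62,"gripper": -1},{"x": -0.1965,"y": -0.307,"z": 0.03,"rx": 0.003,"ry": 0,"rz": 1.663,"gripper": -1},{"x": -0.1965,"y": -0.307,"z": 0.036,"rx": 0.003,"ry": 0,"rz": 1.663,"gripper": -1},{"x": -0.1965,"y": -0.307,"z": 0.036,"rx": 0.003,"ry": 0,"rz": 1.663,"gripper": -1},{"x": -0.1965,"y": -0.307,"z": 0.036,"rx": 0.003,"ry": 0,"rz": 1.663,"gripper": -1}])

```text
time_s: 7.43
eef_pos: [0.5617, -0.0222, 0.1977]
ee_rot: [0.79, 0.613, -0.002, -0.001]
ft_force: [0.5, 0.6, -1.2]
gripper_width: 0.0237
grip_force: 30.0
```

```bash
python3 - <<'E'
from h import *
lidview("w6"); plan([.5618,-.0227,.152],-14.5)
E
```

```text
5247 x max 0.048214943214846345 y [-0.03706691  0.03765064] plane [0.0013 0.0018 0.0011]
((34.166351318359375, 0.30182647705078125), (76.04813385009766, 28.3541202545166), 89.95086669921875)
[ 0.5617011  -0.02221202  0.19767213] 0.023677794691667926 29.99968707561493 [ 0.51831189  0.64505425 -1.21409908]
d [-0.0005 -0.0001  0.0463] r [-0.0024  0.002   0.002 ] t 7.48
```

Emit:
move_arm(deltas=[{"x": 0,"y": 0,"z": 0.015,"rx": -0.002,"ry": 0.002,"rz": 0.002,"gripper": -1},{"x": 0,"y": 0,"z": 0.03,"rx": -0.002,"ry": 0.002,"rz": 0.002,"gripper": -1},{"x": 0,"y": 0,"z": 0.042,"rx": -0.002,"ry": 0.002,"rz": 0.002,"gripper": -1},{"x": 0,"y": 0,"z": 0.046,"rx": -0.002,"ry": 0.002,"rz": 0.002,"gripper": -1},{"x": 0,"y": 0,"z": 0.046,"rx": -0.002,"ry": 0.002,"rz": 0.002,"gripper": -1},{"x": 0,"y": 0,"z": 0.046,"rx": -0.002,"ry": 0.002,"rz": 0.002,"gripper": -1}])

```text
time_s: 7.98
eef_pos: [0.5625, -0.0224, 0.1531]
ee_rot: [0.791, 0.612, 0.0, 0.0]
ft_force: [-0.6, 0.4, -0.7]
gripper_width: 0.0238
grip_force: 30.0
```

```bash
python3 - <<'E'
from h import *
lidview("w7"); p=cv2.imread("pics/w7.png")
cv2.imwrite("pics/w7c.png",cv2.resize(p[40:290,200:440],None,fx=2.4,fy=2.4,interpolation=cv2.INTER_NEAREST))
E
```

```text
5246 x max 0.048205319047830264 y [-0.0370805   0.03762123] plane [0.0029 0.0011 0.0011]
((34.16108703613281, 0.3545646667480469), (76.0189208984375, 28.250167846679688), 89.96025085449219)
[ 0.56250661 -0.02243382  0.15307407] 0.023813193830115854 29.999667406082153 [-0.57783889  0.43831103 -0.70078699]
```

View pics/w7c.png

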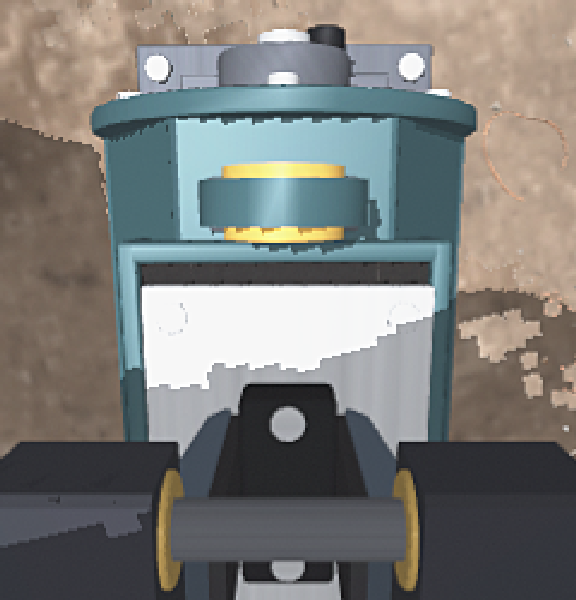

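```bash
python3 - <<'E'
from h import *
f=np.load("w7.npz");R,t=f["R"],f["t"];c=get_calibration("wrist"); s=telemetry.sense()
T=Ro.from_quat(s["ee_rot"]).as_matrix()
q=lambda u,v,z:np.round(((cast(c,[(200+u/2.4,40+v/2.4)],z,R,t)[0]-s["eef_pos"])@T)*1000,1)
print("lid far edge",q(142,284,.151),q(436,284,.151)); 
print("rim inner",q(142,262,.134),q(432,262,.134),"rim outer",q(118,242,.134),q(449,242,.134))
E
```

```text
lid far edge [ 48.6 -37.1   2.3] [48.7 38.4  2.4]
rim inner [ 52.7 -40.5  19.3] [52.9 40.7 19.4] rim outer [ 58.2 -46.9  19.2] [58.4 45.1 19.4]
```

Emit:
move_arm(deltas=[{"x": 0.001,"y": -0.0007,"z": 0,"rx": 0,"ry": 0,"rz": 0,"gripper": -1},{"x": 0.001,"y": -0.0007,"z": 0.003,"rx": 0,"ry": 0,"rz": 0,"gripper": -1},{"x": 0.001,"y": -0.0007,"z": 0.006,"rx": 0,"ry": 0,"rz": 0,"gripper": -1},{"x": 0.001,"y": -0.0007,"z": 0.009,"rx": 0,"ry": 0,"rz": 0,"gripper": -1},{"x": 0.001,"y": -0.0007,"z": 0.011,"rx": 0,"ry": 0,"rz": 0,"gripper": -1},{"x": 0.001,"y": -0.0007,"z": 0.0125,"rx": 0,"ry": 0,"rz": 0,"gripper": -1},{"x": 0.001,"y": -0.0007,"z": 0.0135,"rx": 0,"ry": 0,"rz": 0,"gripper": -1},{"x": 0.001,"y": -0.0007,"z": 0.0135,"rx": 0,"ry": 0,"rz": 0,"gripper": -1}])

```text
time_s: 8.7
eef_pos: [0.5617, -0.0213, 0.1387]
ee_rot: [0.791, 0.611, -0.0, -0.0]
ft_force: [-0.6, -0.7, -1.3]
gripper_width: 0.0238
grip_force: 30.0
```

Emit:
move_arm(deltas=[{"x": 0,"y": 0,"z": 0.0005,"rx": 0,"ry": 0,"rz": 0,"gripper": -1},{"x": 0,"y": 0,"z": 0.001,"rx": 0,"ry": 0,"rz": 0,"gripper": -1},{"x": 0,"y": 0,"z": 0.0015,"rx": 0,"ry": 0,"rz": 0,"gripper": -1},{"x": 0,"y": 0,"z": 0.0015,"rx": 0,"ry": 0,"rz": 0,"gripper": -1}])

```text
time_s: 9.03
eef_pos: [0.5618, -0.0214, 0.1376]
ee_rot: [0.791, 0.611, 0.0, 0.0]
ft_force: [-1.0, 0.2, 1.9]
gripper_width: 0.0238
grip_force: 30.0
```

Emit:
move_arm(deltas=[{"x": 0,"y": 0,"z": 0.001,"rx": 0,"ry": 0,"rz": 0,"gripper": -1},{"x": 0,"y": 0,"z": 0.002,"rx": 0,"ry": 0,"rz": 0,"gripper": -1},{"x": 0,"y": 0,"z": 0.002,"rx": 0,"ry": 0,"rz": 0,"gripper": -1}])

```text
time_s: 9.28
eef_pos: [0.5619, -0.0214, 0.1374]
ee_rot: [0.791, 0.611, 0.001, 0.001]
ft_force: [-10.9, 1.1, 35.1]
gripper_width: 0.0236
grip_force: 30.0
```

```bash
cat >> h.py <<'E'
def lidlevel(tag,c0=(.5618,-.0227),ang=75.5):
    s,p,d,R,t=grab(tag); c=get_calibration("wrist"); W=cloud(c,d,R,t); a=np.deg2rad(ang)
    y=np.array([np.cos(a),np.sin(a)]); x=np.array([np.sin(a),-np.cos(a)]); q=W[...,:2]-c0; X=q@x; Y=q@y; Z=W[...,2]
    def med(nm,m): print(nm,m.sum(),np.round(np.nanmedian(Z[m]),4) if m.sum() else "")
    h=(Z>.12)&(Z<.15)
    for sx in(-1,1):
        for sy in(-1,1): med((sx,sy),h&(X*sx>.018)&(X*sx<.034)&(Y*sy>.03)&(Y*sy<.046))
    med("rim+x",h&(X>.042)&(X<.046)&(abs(Y)<.05)); med("rim-x",h&(X<-.042)&(X>-.046)&(abs(Y)<.05)); med("rim+y",h&(Y>.054)&(Y<.058)&(abs(X)<.03)); med("rim-y",h&(Y<-.054)&(Y>-.058)&(abs(X)<.03))
    print(s["eef_pos"],s["ft_force"],s["wrist_torque"],s["time_s"]); return W,X,Y,p
E
python3 -c "
from h import *
lidlevel('w8')"
```

```text
(-1, -1) 0 
(-1, 1) 657 0.1365
(1, -1) 0 
(1, 1) 651 0.1365
rim+x 420 0.1343
rim-x 405 0.1345
rim+y 667 0.1343
rim-y 0 
[ 0.56186149 -0.02135522  0.13735099] [-10.93526824   1.07712514  35.14970476] [ 0.25376957  2.13494921 -0.01181396] 9.2833
```

Emit:
move_arm(deltas=[{"x": 0,"y": 0,"z": -0.0015,"rx": 0,"ry": 0,"rz": 0,"gripper": -1},{"x": 0,"y": 0,"z": -0.002,"rx": 0,"ry": 0,"rz": 0,"gripper": -0.2},{"x": 0,"y": 0,"z": -0.002,"rx": 0,"ry": 0,"rz": 0,"gripper": 0.1},{"x": 0,"y": 0,"z": -0.002,"rx": 0,"ry": 0,"rz": 0,"gripper": 0.1},{"x": 0,"y": 0,"z": -0.002,"rx": 0,"ry": 0,"rz": 0,"gripper": 0.1},{"x": 0,"y": 0,"z": -0.005,"rx": 0,"ry": 0,"rz": 0,"gripper": 0.1},{"x": 0,"y": 0,"z": -0.015,"rx": 0,"ry": 0,"rz": 0,"gripper": 0.1},{"x": 0,"y": 0,"z": -0.035,"rx": 0,"ry": 0,"rz": 0,"gripper": 0.1},{"x": 0,"y": 0,"z": -0.065,"rx": 0,"ry": 0,"rz": 0,"gripper": 0.1},{"x": 0,"y": 0,"z": -0.095,"rx": 0,"ry": 0,"rz": 0,"gripper": 0.1},{"x": -0.03,"y": 0,"z": -0.1,"rx": 0,"ry": 0,"rz": 0,"gripper": 0.1},{"x": -0.07,"y": 0,"z": -0.1,"rx": 0,"ry": 0,"rz": 0,"gripper": 0.1},{"x": -0.1,"y": 0,"z": -0.1,"rx": 0,"ry": 0,"rz": 0,"gripper": 0.1},{"x": -0.1,"y": 0,"z": -0.1,"rx": 0,"ry": 0,"rz": 0,"gripper": 0.1},{"x": -0.1,"y": 0,"z": -0.1,"rx": 0,"ry": 0,"rz": 0,"gripper": 0.1}])

```text
time_s: 10.58
eef_pos: [0.5363, -0.1194, 0.2363]
ee_rot: [0.792, 0.61, 0.0, 0.0]
ft_force: [-0.7, 0.7, -0.8]
gripper_width: 0.0502
grip_force: 0.0
```

```bash
python3 - <<'E'
from h import *
W,X,Y,p=lidlevel('w9')
m=(abs(W[...,2]-.134)<.0014)&(abs(X)<.06)&(abs(Y)<.07)
Z=W[...,2]
# bushes: bronze
hsv=cv2.cvtColor(p,cv2.COLOR_BGR2HSV)
y=(hsv[...,0]>12)&(hsv[...,0]<35)&(hsv[...,1]>120)&(hsv[...,2]>80)&(abs(X)<.03)&(abs(Y)<.1)&(Z>.15)
for sg in(-1,1):
    k=y&(Y*sg>.04); print(sg,k.sum(),np.round([X[k].min(),X[k].max(),np.median(X[k]),np.median(Y[k]),np.median(Z[k]),Z[k].max()],4))
    k=(Z>.155)&(Z<.19)&(abs(X)<.04)&(Y*sg>.05)&(Y*sg<.09); print("lug",k.sum(),np.round([*np.percentile(X[k],[1,99]),*np.percentile(Y[k],[1,99]),np.percentile(Z[k],98)],4))
# block
k=(hsv[...,2]<90)&(abs(X)<.03)&(abs(Y)<.04)&(Z>.145); print("blk",k.sum(),np.round([*np.percentile(X[k],[1,99]),*np.percentile(Y[k],[1,99]),np.median(Z[k])],4))
# bar: rough
plan([.43,-.29,.22],6.3)
E
```

```text
(-1, -1) 289 0.1367
(-1, 1) 356 0.1364
(1, -1) 287 0.1365
(1, 1) 361 0.1363
rim+x 496 0.1341
rim-x 504 0.1343
rim+y 351 0.1341
rim-y 254 0.1343
[ 0.53629254 -0.11942812  0.2362705 ] [-0.74317103  0.73548411 -0.81741637] [-0.01745261 -0.06727586  0.02794168] 10.5833
-1 3492 [-0.0289  0.03    0.0033 -0.0765  0.3425  0.3473]
lug 847 [-0.0184  0.0194 -0.0768 -0.0609  0.1841]
1 224 [-0.0138  0.0132 -0.0003  0.0624  0.1546  0.1641]
lug 119 [-0.0194  0.0179  0.0608  0.0645  0.1631]
blk 1306 [-0.0115  0.0118 -0.0255  0.0233  0.1541]
d [-0.193  -0.0595  0.016 ] r [ 8.000e-04 -1.000e-04 -3.662e-01] t 10.63
```

Emit:
move_arm(deltas=[{"x": -0.04,"y": -0.012,"z": 0.0,"rx": 0,"ry": 0,"rz": -0.08,"gripper": 0.1},{"x": -0.08,"y": -0.025,"z": 0.005,"rx": 0,"ry": 0,"rz": -0.16,"gripper": 0.1},{"x": -0.12,"y": -0.037,"z": 0.01,"rx": 0,"ry": 0,"rz": -0.24,"gripper": 0.1},{"x": -0.16,"y": -0.05,"z": 0.016,"rx": 0,"ry": 0,"rz": -0.32,"gripper": 0.1},{"x": -0.193,"y": -0.06,"z": 0.016,"rx": 0,"ry": 0,"rz": -0.366,"gripper": 0.1},{"x": -0.193,"y": -0.06,"z": 0.016,"rx": 0,"ry": 0,"rz": -0.366,"gripper": 0.1},{"x": -0.193,"y": -0.06,"z": 0.016,"rx": 0,"ry": 0,"rz": -0.366,"gripper": 0.1},{"x": -0.193,"y": -0.06,"z": 0.016,"rx": 0,"ry": 0,"rz": -0.366,"gripper": 0.1}])

```text
time_s: 11.3
eef_pos: [0.4303, -0.289, 0.2196]
ee_rot: [0.667, 0.745, 0.0, 0.0]
ft_force: [0.6, -0.2, 0.3]
gripper_width: 0.05
grip_force: 0.0
```

```bash
python3 - <<'E'
from h import *
s,p,d,R,t=grab("w10"); c=get_calibration("wrist"); W=cloud(c,d,R,t); Z=W[...,2]
d0=np.array([-.110,.994]); n=np.array([.994,.110]); q=W[...,:2]-[.4184,-.2007]; A=q@d0; B=q@n
m=(Z>.005)&(Z<.03)&(A>-.06)&(A<.24)&(abs(B)<.03)
m=cv2.morphologyEx(m.astype(np.uint8),cv2.MORPH_OPEN,np.ones((3,3)))>0
P=np.c_[A[m],B[m],Z[m]]; print(len(P),P.min(0),P.max(0))
for a in np.arange(-.05,.24,.01):
    k=P[(P[:,0]>=a)&(P[:,0]<a+.01)]
    if len(k)>3: print(round(a,3),len(k),np.round([k[:,1].min(),k[:,1].max(),(k[:,1].min()+k[:,1].max())/2,np.median(k[:,2])],4))
print("A ends",np.percentile(P[:,0],[.2,99.8]))
k=P[P[:,0]>.05]; print("shank dir fit",np.polyfit(k[:,0],k[:,1],1)); print(s["eef_pos"])
E
```

```text
1776 [-0.03440236 -0.01657985  0.00637609] [0.12459269 0.01254158 0.01711937]
-0.04 59 [-0.0119  0.0065 -0.0027  0.0142]
-0.03 120 [-0.0119  0.0065 -0.0027  0.0143]
-0.02 120 [-0.0118  0.0064 -0.0027  0.0141]
-0.01 122 [-0.0118  0.0077 -0.0021  0.0144]
0.0 126 [-0.0117  0.0076 -0.002   0.0143]
0.01 128 [-0.0116  0.0076 -0.002   0.0143]
0.02 180 [-0.0166  0.0125 -0.002   0.0139]
0.03 96 [-0.0152  0.01   -0.0026  0.013 ]
0.04 97 [-0.0077  0.0049 -0.0014  0.0131]
0.05 91 [-0.0077  0.0049 -0.0014  0.0128]
0.06 97 [-0.0076  0.0048 -0.0014  0.0129]
0.07 96 [-0.0076  0.0048 -0.0014  0.013 ]
0.08 97 [-0.0076  0.0048 -0.0014  0.013 ]
0.09 104 [-0.0075  0.0047 -0.0014  0.0128]
0.1 99 [-0.0075  0.0047 -0.0014  0.013 ]
0.11 102 [-0.0074  0.0046 -0.0014  0.0133]
0.12 42 [-0.0074  0.0046 -0.0014  0.0125]
A ends [-0.0343664   0.12395382]
shank dir fit [ 0.0018137  -0.00151911]
[ 0.430345   -0.28897503  0.21958407]
```

View pics/w10.png

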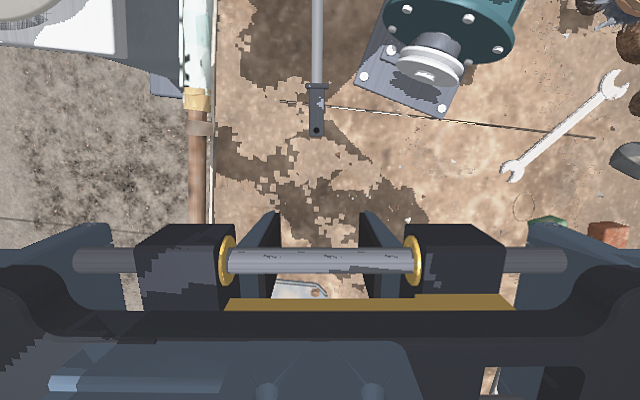

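```bash
python3 - <<'E'
from h import *
f=np.load("w10.npz"); c=get_calibration("wrist"); W=cloud(c,f["d"],f["R"],f["t"]); 
a=np.deg2rad(6.2); ty=np.array([np.cos(a),np.sin(a)]); tx=np.array([-np.sin(a),np.cos(a)])
q=W[...,:2]-[.4158,-.1953]; X=q@tx; Y=q@ty; Z=W[...,2]
m=(Z>.06)&(Z<.2)&(Y<.2)&(Y>0)&(X<.1)&(X>-.1)
m[200:]=0
print(m.sum())
for y0 in np.arange(.05,.13,.01):
    k=m&(Y>y0)&(Y<y0+.01)
    if k.sum(): print(round(y0,2),k.sum(),"minX",X[k].min(),"zmax",Z[k].max())
plan([.4158,-.1953,.003],6.2)
E
```

```text
8069
0.06 54 minX 0.08468546706877311 zmax 0.08844559339413183
0.07 259 minX 0.07725580967923744 zmax 0.10915373225549004
0.08 421 minX 0.036024701589730306 zmax 0.11863583337390501
0.09 724 minX 0.032309464539162835 zmax 0.12817783481482814
0.1 1028 minX 0.023538483318119863 zmax 0.13461615727981788
0.11 1078 minX 0.019718359374084327 zmax 0.13847939058753686
0.12 1013 minX 0.018564059872847188 zmax 0.13960978988701556
d [ 0.0943 -0.0044  0.2166] r [ 0.0005 -0.0002  0.0035] t 11.35
```

Emit:
move_arm(deltas=[{"x": 0.04,"y": -0.002,"z": 0.0,"rx": 0,"ry": 0,"rz": 0.003,"gripper": 0.1},{"x": 0.078,"y": -0.0044,"z": 0.01,"rx": 0,"ry": 0,"rz": 0.003,"gripper": 0.1},{"x": 0.078,"y": -0.0044,"z": 0.04,"rx": 0,"ry": 0,"rz": 0.003,"gripper": 0.1},{"x": 0.078,"y": -0.0044,"z": 0.075,"rx": 0,"ry": 0,"rz": 0.003,"gripper": 0.1},{"x": 0.078,"y": -0.0044,"z": 0.11,"rx": 0,"ry": 0,"rz": 0.003,"gripper": 0.1},{"x": 0.078,"y": -0.0044,"z": 0.145,"rx": 0,"ry": 0,"rz": 0.003,"gripper": 0.1},{"x": 0.078,"y": -0.0044,"z": 0.175,"rx": 0,"ry": 0,"rz": 0.003,"gripper": 0.1},{"x": 0.078,"y": -0.0044,"z": 0.195,"rx": 0,"ry": 0,"rz": 0.003,"gripper": 0.1},{"x": 0.078,"y": -0.0044,"z": 0.208,"rx": 0,"ry": 0,"rz": 0.003,"gripper": 0.1},{"x": 0.078,"y": -0.0044,"z": 0.214,"rx": 0,"ry": 0,"rz": 0.003,"gripper": 0.1},{"x": 0.078,"y": -0.0044,"z": 0.2155,"rx": 0,"ry": 0,"rz": 0.003,"gripper": 0.1},{"x": 0.078,"y": -0.0044,"z": 0.2155,"rx": 0,"ry": 0,"rz": 0.003,"gripper": 0.1},{"x": 0.078,"y": -0.0044,"z": 0.2155,"rx": 0,"ry": 0,"rz": 0.003,"gripper": 0.1}])

```text
time_s: 12.43
eef_pos: [0.4175, -0.2126, 0.0047]
ee_rot: [0.668, 0.744, 0.0, 0.001]
ft_force: [-0.2, 0.1, -0.3]
gripper_width: 0.05
grip_force: 0.0
```

Emit:
move_arm(deltas=[{"x": 0.001,"y": 0,"z": 0.0018,"rx": 0,"ry": 0,"rz": 0,"gripper": 0.1},{"x": 0.001,"y": 0,"z": 0.0018,"rx": 0,"ry": 0,"rz": 0,"gripper": -0.3},{"x": 0.001,"y": 0,"z": 0.0018,"rx": 0,"ry": 0,"rz": 0,"gripper": -0.6},{"x": 0.001,"y": 0,"z": 0.0018,"rx": 0,"ry": 0,"rz": 0,"gripper": -1},{"x": 0.001,"y": 0,"z": 0.0018,"rx": 0,"ry": 0,"rz": 0,"gripper": -1},{"x": 0.001,"y": 0,"z": 0.0018,"rx": 0,"ry": 0,"rz": 0,"gripper": -1},{"x": 0.001,"y": 0,"z": 0.0018,"rx": 0,"ry": 0,"rz": 0,"gripper": -1},{"x": 0.001,"y": 0,"z": 0.0018,"rx": 0,"ry": 0,"rz": 0,"gripper": -1},{"x": 0.001,"y": 0,"z": -0.001,"rx": 0,"ry": 0,"rz": 0,"gripper": -1},{"x": 0.001,"y": 0,"z": -0.006,"rx": 0,"ry": 0,"rz": 0,"gripper": -1},{"x": 0.001,"y": 0,"z": -0.014,"rx": 0,"ry": 0,"rz": 0,"gripper": -1},{"x": 0.001,"y": 0,"z": -0.024,"rx": 0,"ry": 0,"rz": 0,"gripper": -1},{"x": 0.001,"y": 0,"z": -0.035,"rx": 0,"ry": 0,"rz": 0,"gripper": -1},{"x": 0.001,"y": 0,"z": -0.05,"rx": 0,"ry": 0,"rz": 0,"gripper": -1},{"x": 0.001,"y": 0,"z": -0.07,"rx": 0,"ry": 0,"rz": 0,"gripper": -1},{"x": 0.001,"y": 0,"z": -0.09,"rx": 0,"ry": 0,"rz": 0,"gripper": -1},{"x": 0.001,"y": 0,"z": -0.1,"rx": 0,"ry": 0,"rz": 0,"gripper": -1},{"x": 0.001,"y": 0,"z": -0.1,"rx": 0,"ry": 0,"rz": 0,"gripper": -1}])

```text
time_s: 13.93
eef_pos: [0.4176, -0.2123, 0.1064]
ee_rot: [0.668, 0.744, 0.0, 0.002]
ft_force: [0.9, 0.4, -2.0]
gripper_width: 0.0198
grip_force: 30.0
```

```bash
cat >> h.py <<'E'
def barview(tag):
    s,p,d,R,t=grab(tag); c=get_calibration("wrist"); W=cloud(c,d,R,t)
    T=Ro.from_quat(s["ee_rot"]).as_matrix(); L=(W-s["eef_pos"])@T
    m=(L[...,0]>.045)&(L[...,0]<.2)&(abs(L[...,1])<.02)&(abs(L[...,2])<.04)
    P=L[m]; rows=[]
    for a in np.arange(.05,.19,.01):
        k=P[(P[:,0]>a)&(P[:,0]<a+.01)]
        if len(k)>20: rows.append([k[:,0].mean(),(np.percentile(k[:,1],1)+np.percentile(k[:,1],99))/2,np.percentile(k[:,2],8),np.ptp(k[:,1])])
    r=np.array(rows); print(np.round(r*1000,1).tolist())
    fy=np.polyfit(r[:,0],r[:,1],1); fz=np.polyfit(r[:,0],r[:,2],1)
    print("y slope,off",fy,"top z slope,off",fz)
    k=L[(abs(L[...,1])<.018)&(abs(L[...,1])>.011)&(abs(L[...,2])<.03)&(L[...,0]>.0)&(L[...,0]<.07)]; print("collar x",np.percentile(k[:,0],[1,50,99]) if len(k) else "")
    print(s["eef_pos"],s["ee_rot"],s["gripper_width"],s["ft_force"],s["wrist_torque"]); return s
E
python3 -c "
from h import *
barview('w11')"
```

```text
[[55.1, -0.2, -12.3, 13.5], [65.0, 0.1, -12.4, 14.0], [74.9, 0.1, -12.3, 13.8], [85.0, 0.1, -12.3, 13.4], [95.0, 0.1, -12.2, 13.3], [105.1, 0.3, -12.1, 13.6], [115.0, 0.3, -12.1, 13.4], [124.9, -0.0, -12.1, 13.8]]
y slope,off [ 0.00358387 -0.0002098 ] top z slope,off [ 0.00400572 -0.01258194]
collar x [0.01423888 0.01615405 0.04255874]
[ 0.41757437 -0.21231089  0.10637006] [6.67901033e-01 7.44247476e-01 3.19809105e-04 1.94982924e-03] 0.01982819123771122 [ 0.87849521  0.40064589 -1.96680451] [-0.1369214  -0.16770453 -0.00890731]
```

```bash
python3 -c "
from h import *
plan([.4804,-.3446,.205],-14.2)"
```

```text
d [-0.1388  0.0488 -0.0996] r [0.0023 0.0013 0.3559] t 13.98
```

Emit:
move_arm(deltas=[{"x": -0.01,"y": 0,"z": -0.015,"rx": 0.002,"ry": 0.001,"rz": 0,"gripper": -1},{"x": -0.025,"y": 0,"z": -0.035,"rx": 0.002,"ry": 0.001,"rz": 0,"gripper": -1},{"x": -0.04,"y": 0.0,"z": -0.055,"rx": 0.002,"ry": 0.001,"rz": 0,"gripper": -1},{"x": -0.06,"y": 0.0,"z": -0.075,"rx": 0.002,"ry": 0.001,"rz": 0,"gripper": -1},{"x": -0.08,"y": 0.01,"z": -0.09,"rx": 0.002,"ry": 0.001,"rz": 0.02,"gripper": -1},{"x": -0.1,"y": 0.02,"z": -0.1,"rx": 0.002,"ry": 0.001,"rz": 0.06,"gripper": -1},{"x": -0.115,"y": 0.03,"z": -0.1,"rx": 0.002,"ry": 0.001,"rz": 0.11,"gripper": -1},{"x": -0.128,"y": 0.038,"z": -0.1,"rx": 0.002,"ry": 0.001,"rz": 0.16,"gripper": -1},{"x": -0.136,"y": 0.044,"z": -0.1,"rx": 0.002,"ry": 0.001,"rz": 0.21,"gripper": -1},{"x": -0.139,"y": 0.048,"z": -0.1,"rx": 0.002,"ry": 0.001,"rz": 0.26,"gripper": -1},{"x": -0.139,"y": 0.049,"z": -0.1,"rx": 0.002,"ry": 0.001,"rz": 0.31,"gripper": -1},{"x": -0.139,"y": 0.049,"z": -0.1,"rx": 0.002,"ry": 0.001,"rz": 0.34,"gripper": -1},{"x": -0.139,"y": 0.049,"z": -0.1,"rx": 0.002,"ry": 0.001,"rz": 0.356,"gripper": -1},{"x": -0.139,"y": 0.049,"z": -0.1,"rx": 0.002,"ry": 0.001,"rz": 0.356,"gripper": -1},{"x": -0.139,"y": 0.049,"z": -0.1,"rx": 0.002,"ry": 0.001,"rz": 0.356,"gripper": -1}])

```text
time_s: 15.23
eef_pos: [0.4801, -0.3444, 0.2033]
ee_rot: [0.789, 0.615, -0.0, -0.001]
ft_force: [0.1, -0.8, -1.6]
gripper_width: 0.0196
grip_force: 30.0
```

```bash
python3 -c "
from h import *
barview('w12'); plan([.4804,-.3446,.1588],-14.2)
for n in('scene','top'):
    p,d=snapshot(n); cv2.imwrite(f'pics/{n}1.png',p)
p=cv2.imread('pics/scene1.png'); cv2.imwrite('pics/s1c.png',cv2.resize(p[130:290,270:520],None,fx=3,fy=3,interpolation=cv2.INTER_CUBIC))"
```

```text
[[55.1, 0.3, -12.4, 13.5], [65.0, 0.6, -12.2, 13.9], [74.9, 0.6, -12.3, 13.7], [85.0, 0.5, -12.1, 13.5], [95.0, 0.5, -12.2, 13.2], [105.0, 0.8, -12.2, 13.7], [115.0, 0.8, -12.1, 14.0], [124.9, 0.4, -12.2, 13.8]]
y slope,off [0.00334954 0.00026085] top z slope,off [ 0.0017242  -0.01236287]
collar x [0.01426811 0.01611634 0.042527  ]
[ 0.4800813  -0.3444186   0.20333741] [ 7.88835705e-01  6.14602270e-01 -4.33911115e-04 -1.44660146e-03] 0.019551220084327733 [ 0.12105841 -0.76365341 -1.62024007] [-0.10660955 -0.04470862 -0.01910945]
d [-0.0001  0.0004  0.0447] r [-0.0025 -0.001   0.0008] t 15.28
```

View pics/s1c.png

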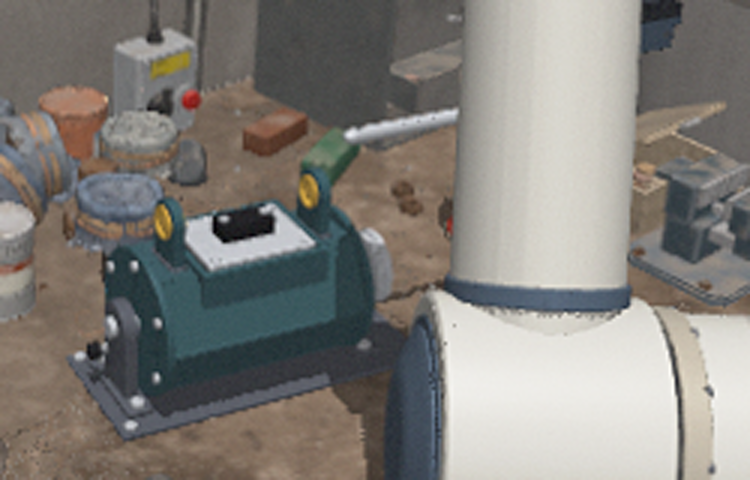

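Emit:
move_arm(deltas=[{"x": 0,"y": 0,"z": 0.01,"rx": -0.002,"ry": 0.001,"rz": -0.0025,"gripper": -1},{"x": 0,"y": 0,"z": 0.022,"rx": -0.002,"ry": 0.001,"rz": -0.0025,"gripper": -1},{"x": 0,"y": 0,"z": 0.034,"rx": -0.002,"ry": 0.001,"rz": -0.0025,"gripper": -1},{"x": 0,"y": 0,"z": 0.042,"rx": -0.002,"ry": 0.001,"rz": -0.0025,"gripper": -1},{"x": 0,"y": 0,"z": 0.0447,"rx": -0.002,"ry": 0.001,"rz": -0.0025,"gripper": -1},{"x": 0,"y": 0,"z": 0.0447,"rx": -0.002,"ry": 0.001,"rz": -0.0025,"gripper": -1},{"x": 0,"y": 0,"z": 0.0447,"rx": -0.002,"ry": 0.001,"rz": -0.0025,"gripper": -1}])

```text
time_s: 15.97
eef_pos: [0.4804, -0.3447, 0.1594]
ee_rot: [0.788, 0.615, 0.001, -0.0]
ft_force: [-0.2, 0.2, -0.7]
gripper_width: 0.0198
grip_force: 30.0
```

```bash
cat >> h.py <<'E'
def axis(xo=.0003,slope=.0034,zo=-.0049,zs=.002):
    """bar line vs bore axis, barrel coordinates, from TCP pose"""
    s=telemetry.sense(); T=Ro.from_quat(s["ee_rot"]).as_matrix(); a=np.deg2rad(75.8)
    y=np.array([np.cos(a),np.sin(a),0]); x=np.array([np.sin(a),-np.cos(a),0])
    for nm,u in(("nose",.2375),("grip",.0065)):
        P=s["eef_pos"]+T@[u,xo+slope*u,zo+zs*u]; q=P-[.5618,-.0227,.1635]; print(nm,"barrel x,y,z(mm)",np.round([q@x*1000,q@y*1000,q[2]*1000],2))
    print("angle err deg",np.round(np.rad2deg(np.arctan2(T[1,0],T[0,0]))-75.8,3),"tilt",np.round(T[2],4),"F",np.round(s["ft_force"],2),"M",np.round(s["wrist_torque"],2),"t",s["time_s"])
E
python3 -c "
from h import *
axis()"
```

```text
nose barrel x,y,z(mm) [  0.59 -94.61   0.67]
grip barrel x,y,z(mm) [   0.37 -325.62    0.76]
angle err deg 0.14 tilt [ 1.6e-03  2.0e-04 -1.0e+00] F [-0.17  0.18 -0.75] M [-0.1  -0.04 -0.02] t 15.9667
```

Emit:
move_arm(deltas=[{"x": 0.002,"y": -0.0004,"z": 0.0006,"rx": 0,"ry": 0,"rz": 0,"gripper": -1},{"x": 0.006,"y": -0.0004,"z": 0.0006,"rx": 0,"ry": 0,"rz": 0,"gripper": -1},{"x": 0.01,"y": -0.0004,"z": 0.0006,"rx": 0,"ry": 0,"rz": 0,"gripper": -1},{"x": 0.014,"y": -0.0004,"z": 0.0006,"rx": 0,"ry": 0,"rz": 0,"gripper": -1},{"x": 0.018,"y": -0.0004,"z": 0.0006,"rx": 0,"ry": 0,"rz": 0,"gripper": -1},{"x": 0.022,"y": -0.0004,"z": 0.0006,"rx": 0,"ry": 0,"rz": 0,"gripper": -1},{"x": 0.026,"y": -0.0004,"z": 0.0006,"rx": 0,"ry": 0,"rz": 0,"gripper": -1},{"x": 0.028,"y": -0.0004,"z": 0.0006,"rx": 0,"ry": 0,"rz": 0,"gripper": -1},{"x": 0.028,"y": -0.0004,"z": 0.0006,"rx": 0,"ry": 0,"rz": 0,"gripper": -1}])

```text
time_s: 16.72
eef_pos: [0.4868, -0.3168, 0.1587]
ee_rot: [0.788, 0.615, 0.001, -0.001]
ft_force: [-0.2, -0.3, -2.9]
gripper_width: 0.0199
grip_force: 30.0
```

```bash
python3 -c "
from h import *
axis()"
```

```text
nose barrel x,y,z(mm) [-1.100e-01 -6.603e+01  2.000e-02]
grip barrel x,y,z(mm) [-2.4000e-01 -2.9703e+02  8.0000e-02]
angle err deg 0.162 tilt [ 0.0017 -0.     -1.    ] F [-0.24 -0.29 -2.93] M [-0.11 -0.    0.05] t 16.7167
```

Emit:
move_arm(deltas=[{"x": 0.004,"y": 0.0001,"z": 0,"rx": 0,"ry": 0,"rz": 0,"gripper": -1},{"x": 0.009,"y": 0.0001,"z": 0,"rx": 0,"ry": 0,"rz": 0,"gripper": -1},{"x": 0.014,"y": 0.0001,"z": 0,"rx": 0,"ry": 0,"rz": 0,"gripper": -1},{"x": 0.019,"y": 0.0001,"z": 0,"rx": 0,"ry": 0,"rz": 0,"gripper": -1},{"x": 0.024,"y": 0.0001,"z": 0,"rx": 0,"ry": 0,"rz": 0,"gripper": -1},{"x": 0.029,"y": 0.0001,"z": 0,"rx": 0,"ry": 0,"rz": 0,"gripper": -1},{"x": 0.034,"y": 0.0001,"z": 0,"rx": 0,"ry": 0,"rz": 0,"gripper": -1},{"x": 0.038,"y": 0.0001,"z": 0,"rx": 0,"ry": 0,"rz": 0,"gripper": -1},{"x": 0.04,"y": 0.0001,"z": 0,"rx": 0,"ry": 0,"rz": 0,"gripper": -1},{"x": 0.04,"y": 0.0001,"z": 0,"rx": 0,"ry": 0,"rz": 0,"gripper": -1}])

```text
time_s: 17.55
eef_pos: [0.4966, -0.2781, 0.1587]
ee_rot: [0.788, 0.615, 0.001, -0.001]
ft_force: [-0.8, 0.3, -2.8]
gripper_width: 0.0196
grip_force: 30.0
```

```bash
python3 -c "
from h import *
axis(); barview('w13')"
```

```text
nose barrel x,y,z(mm) [ -0.11 -26.06   0.07]
grip barrel x,y,z(mm) [-2.5000e-01 -2.5706e+02  1.3000e-01]
angle err deg 0.161 tilt [ 0.0017 -0.     -1.    ] F [-0.77  0.33 -2.79] M [-0.17 -0.02 -0.05] t 17.55
[[55.1, 0.3, -12.4, 13.5], [65.0, 0.5, -12.3, 13.9], [74.9, 0.6, -12.3, 13.7], [85.0, 0.6, -12.2, 13.5], [95.0, 0.5, -12.2, 13.3], [105.1, 0.8, -12.2, 13.6], [115.1, 0.8, -12.0, 14.0], [124.9, 0.4, -12.1, 13.8]]
y slope,off [0.00363323 0.00023253] top z slope,off [ 0.00414785 -0.01258812]
collar x [0.01422661 0.01615099 0.04254079]
[ 0.49661488 -0.27806431  0.15873662] [ 7.88221929e-01  6.15390476e-01  6.79447132e-04 -5.38472999e-04] 0.01962357708896594 [-0.76646406  0.3260138  -2.79243356] [-0.16666771 -0.02088511 -0.0494745 ]
```

Emit:
move_arm(deltas=[{"x": 0.004,"y": 0.0001,"z": -0.0002,"rx": 0,"ry": 0,"rz": 0,"gripper": -1},{"x": 0.01,"y": 0.0001,"z": -0.0002,"rx": 0,"ry": 0,"rz": 0,"gripper": -1},{"x": 0.016,"y": 0.0001,"z": -0.0002,"rx": 0,"ry": 0,"rz": 0,"gripper": -1},{"x": 0.022,"y": 0.0001,"z": -0.0002,"rx": 0,"ry": 0,"rz": 0,"gripper": -1},{"x": 0.028,"y": 0.0001,"z": -0.0002,"rx": 0,"ry": 0,"rz": 0,"gripper": -1},{"x": 0.034,"y": 0.0001,"z": -0.0002,"rx": 0,"ry": 0,"rz": 0,"gripper": -1},{"x": 0.04,"y": 0.0001,"z": -0.0002,"rx": 0,"ry": 0,"rz": 0,"gripper": -1},{"x": 0.046,"y": 0.0001,"z": -0.0002,"rx": 0,"ry": 0,"rz": 0,"gripper": -1},{"x": 0.052,"y": 0.0001,"z": -0.0002,"rx": 0,"ry": 0,"rz": 0,"gripper": -1},{"x": 0.058,"y": 0.0001,"z": -0.0002,"rx": 0,"ry": 0,"rz": 0,"gripper": -1},{"x": 0.064,"y": 0.0001,"z": -0.0002,"rx": 0,"ry": 0,"rz": 0,"gripper": -1},{"x": 0.068,"y": 0.0001,"z": -0.0002,"rx": 0,"ry": 0,"rz": 0,"gripper": -1},{"x": 0.07,"y": 0.0001,"z": -0.0002,"rx": 0,"ry": 0,"rz": 0,"gripper": -1},{"x": 0.07,"y": 0.0001,"z": -0.0002,"rx": 0,"ry": 0,"rz": 0,"gripper": -1}])

```text
time_s: 18.77
eef_pos: [0.5137, -0.2103, 0.159]
ee_rot: [0.788, 0.615, 0.001, -0.001]
ft_force: [-0.2, 0.4, -2.0]
gripper_width: 0.0198
grip_force: 30.0
```

```bash
python3 - <<'E'
from h import *
axis()
s,p,d,R,t=grab('w14'); c=get_calibration("wrist"); W=cloud(c,d,R,t); T=Ro.from_quat(s["ee_rot"]).as_matrix(); L=(W-s["eef_pos"])@T
def ext(nm,m): print(nm,m.sum(),np.round(np.percentile(L[m],[1,99],axis=0)*1000,1).tolist() if m.sum() else "")
ext("lug",(L[...,0]>.1)&(L[...,0]<.16)&(abs(L[...,1])<.035)&(L[...,2]<-.018)&(L[...,2]>-.035))
ext("lug/bush",(L[...,0]>.1)&(L[...,0]<.16)&(abs(L[...,1])<.035)&(L[...,2]<.005)&(L[...,2]>-.035))
ext("bar",(L[...,0]>.06)&(L[...,0]<.11)&(abs(L[...,1])<.02)&(L[...,2]<.01)&(L[...,2]>-.03))
E
```

```text
nose barrel x,y,z(mm) [-0.18 43.86  0.34]
grip barrel x,y,z(mm) [  -0.32 -187.14    0.41]
angle err deg 0.16 tilt [ 1.7e-03 -1.0e-04 -1.0e+00] F [-0.2   0.36 -1.98] M [-0.16 -0.02  0.05] t 18.7667
lug 1031 [[116.8, -12.8, -24.9], [126.2, 14.9, -18.0]]
lug/bush 3279 [[100.6, -17.8, -24.4], [127.7, 19.8, 3.5]]
bar 2431 [[60.7, -6.2, -13.0], [109.6, 7.4, -5.3]]
```

Emit:
move_arm(deltas=[{"x": 0.004,"y": 0.0003,"z": 0.0001,"rx": 0,"ry": 0,"rz": 0,"gripper": -1},{"x": 0.008,"y": 0.0003,"z": 0.0001,"rx": 0,"ry": 0,"rz": 0,"gripper": -1},{"x": 0.012,"y": 0.0003,"z": 0.0001,"rx": 0,"ry": 0,"rz": 0,"gripper": -1},{"x": 0.016,"y": 0.0003,"z": 0.0001,"rx": 0,"ry": 0,"rz": 0,"gripper": -1},{"x": 0.02,"y": 0.0003,"z": 0.0001,"rx": 0,"ry": 0,"rz": 0,"gripper": -1},{"x": 0.024,"y": 0.0003,"z": 0.0001,"rx": 0,"ry": 0,"rz": 0,"gripper": -1},{"x": 0.028,"y": 0.0003,"z": 0.0001,"rx": 0,"ry": 0,"rz": 0,"gripper": -1},{"x": 0.03,"y": 0.0003,"z": 0.0001,"rx": 0,"ry": 0,"rz": 0,"gripper": -1},{"x": 0.03,"y": 0.0003,"z": 0.0001,"rx": 0,"ry": 0,"rz": 0,"gripper": -1}])

```text
time_s: 19.57
eef_pos: [0.5213, -0.1812, 0.159]
ee_rot: [0.788, 0.615, 0.001, -0.001]
ft_force: [0.7, -0.0, -1.6]
gripper_width: 0.0197
grip_force: 30.0
```

```bash
python3 -c "
from h import *
axis()"
```

```text
nose barrel x,y,z(mm) [5.000e-02 7.393e+01 3.200e-01]
grip barrel x,y,z(mm) [-9.0000e-02 -1.5707e+02  3.9000e-01]
angle err deg 0.159 tilt [ 0.0017  0.     -1.    ] F [ 0.74 -0.02 -1.57] M [-0.13 -0.02  0.02] t 19.5667
```

Emit:
move_arm(deltas=[{"x": 0.004,"y": 0,"z": 0,"rx": 0,"ry": 0,"rz": 0,"gripper": -1},{"x": 0.008,"y": 0,"z": 0,"rx": 0,"ry": 0,"rz": 0,"gripper": -1},{"x": 0.012,"y": 0,"z": 0,"rx": 0,"ry": 0,"rz": 0,"gripper": -1},{"x": 0.016,"y": 0,"z": 0,"rx": 0,"ry": 0,"rz": 0,"gripper": -1},{"x": 0.02,"y": 0,"z": 0,"rx": 0,"ry": 0,"rz": 0,"gripper": -1},{"x": 0.024,"y": 0,"z": 0,"rx": 0,"ry": 0,"rz": 0,"gripper": -1},{"x": 0.028,"y": 0,"z": 0,"rx": 0,"ry": 0,"rz": 0,"gripper": -1},{"x": 0.032,"y": 0,"z": 0,"rx": 0,"ry": 0,"rz": 0,"gripper": -1},{"x": 0.034,"y": 0,"z": 0,"rx": 0,"ry": 0,"rz": 0,"gripper": -1},{"x": 0.034,"y": 0,"z": 0,"rx": 0,"ry": 0,"rz": 0,"gripper": -1},{"x": 0.034,"y": 0,"z": 0,"rx": 0,"ry": 0,"rz": 0,"gripper": -1}])

```text
time_s: 20.48
eef_pos: [0.5295, -0.1486, 0.1591]
ee_rot: [0.788, 0.615, 0.001, -0.0]
ft_force: [-0.2, -0.4, -2.8]
gripper_width: 0.02
grip_force: 30.0
```

```bash
python3 - <<'E'
from h import *
axis()
s,p,d,R,t=grab('w15'); c=get_calibration("wrist"); W=cloud(c,d,R,t); T=Ro.from_quat(s["ee_rot"]).as_matrix(); L=(W-s["eef_pos"])@T
def ext(nm,m): print(nm,m.sum(),np.round(np.percentile(L[m],[1,99],axis=0)*1000,1).tolist() if m.sum() else "")
ext("lug",(L[...,0]>.05)&(L[...,0]<.1)&(abs(L[...,1])<.035)&(L[...,2]<-.018)&(L[...,2]>-.035))
ext("bar",(L[...,0]>.085)&(L[...,0]<.12)&(abs(L[...,1])<.02)&(L[...,2]<.0)&(L[...,2]>-.018))
k=(L[...,0]>.02)&(L[...,0]<.06)&(abs(L[...,1])>.009)&(abs(L[...,1])<.018)&(abs(L[...,2])<.016); ext("collar",k)
p,d=snapshot('scene'); cv2.imwrite('pics/scene2.png',p)
a=p[140:290,270:420]; cv2.imwrite('pics/s2c.png',cv2.resize(a,None,fx=4,fy=4,interpolation=cv2.INTER_CUBIC))
E
```

```text
nose barrel x,y,z(mm) [8.000e-02 1.075e+02 3.900e-01]
grip barrel x,y,z(mm) [-1.100e-01 -1.235e+02  4.800e-01]
angle err deg 0.146 tilt [ 1.6e-03  1.0e-04 -1.0e+00] F [-0.16 -0.44 -2.83] M [-0.12  0.   -0.04] t 20.4833
lug 1166 [[53.9, -13.3, -25.2], [69.0, 14.6, -18.1]]
bar 1840 [[85.4, -6.0, -12.8], [119.7, 7.4, -5.2]]
collar 435 [[21.0, -17.2, -15.7], [59.5, 17.6, -0.7]]
```

View pics/s2c.png

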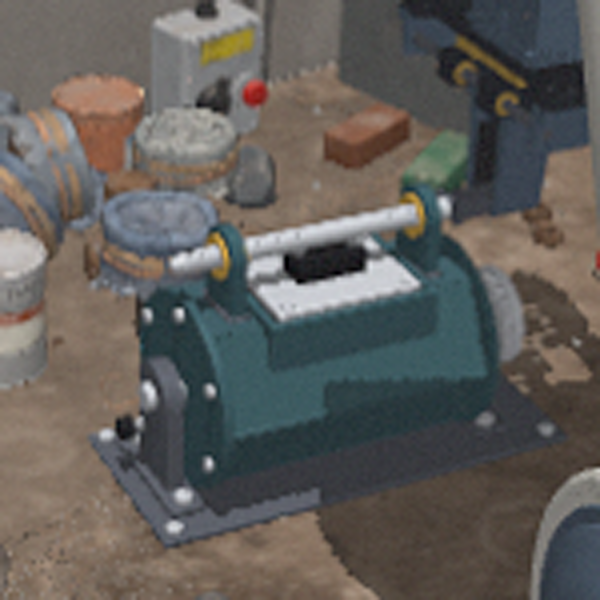

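```bash
python3 -c "
from cell import *
print(finish_job())"
```

```text
the job is handed in; nothing more can be done
None
```

The lid is level on its seat and the bar is through both bushes, with its nose about 30 mm beyond the far bush so the split-pin hole is clear; the gripper still holds it with almost no side force, and the job was handed in at about 20.5 s.

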